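# Scrape the plaster board clean and rack the scraper

### The arm

A 7-joint arm with a two-finger parallel gripper is mounted at the origin on the work surface. World frame = base frame: x ahead of the robot, y to its left, z up, the work surface at z = 0. Lengths are in m, angles in rad, forces in N, time in s.
With the tool pointing down it reaches from about 0.4 to 0.85 m from the base axis. Payload 10.4 kg.
Tool frame: the origin (TCP) lies midway between the tips of the shut fingers; the grasp point (between the pads) lies 19 mm behind it; z points along the fingers, y is the line along which they close (so a half turn about z gives the same grasp; the last joint's range is limited). The gripper opens to 85 mm and grips with 20 to 120 N. Pads are 22 mm wide; open, the fingers measure 114 mm over their backs; the gripper's body (76 mm by 85 mm) begins 54 mm behind the grasp point. The pads swing forward as they close: fully open they stand 13 mm farther back than shut.
Start: joints at [-1.36, 0.332, -0.065, 1.46, 0.022, 1.35, -0.088], TCP at [0.145, 0.608, 0.231] pointing down, gripper open.
Joint ranges: [-2.6, 2.6], [-0.5, 2.12], [-1.47, 1.34], [0.16, 2.42], [-1.27, 4.41], [0.06, 2.06], [-2.6, 2.6]. Speed limits (rad/s): [2.22, 2.22, 2.79, 2.79, 3.14, 3.14, 3.14].

### API

Orientations are given as a unit quaternion [x, y, z, w].
In Python, from workcell import get_obs, camera, camera_params, hand_in gives the robot as it stands.
- The arm moves only by the tool carry_out, never from a script. Its argument "commands" is a list that holds one entry, the list of rows, each a list of 6 numbers: the shift along the tool's x, y, z in units of 40 mm (1.0 is 40 mm), then the turn, a rotation vector about the tool's x, y, z in units of 6 degrees (1.0 is 6 degrees). In form: [[[x, y, z, ax, ay, az], ...]]. A call has 1 to 20 rows; each row shifts and turns the commanded pose from where the row before left it, along the tool's axes as they then stand; what a row does not reach is not made up. A row lasts 1/12 s, in which the tool goes at most 41.7 mm and 7.16 degrees, less where a joint would pass 70% of its speed; a pose out of reach is approached as far as the arm can. A call is refused whole if a number of a shift passes 1 or a number of a turn 1, either way. A call with a gripper value outside its range is refused whole. "hand" is the closure, from -1 (fully open) to 1 (shut), set as the call begins (left out, the last holds). The fingers move at their own pace and stop on an object; "force" is the grip in N (left out, the last holds). Time passes only in rows, so rows that do not move let the fingers close. It gives the time, the measured TCP pose, the force, the opening and the grip force at its end, in the units of the state.
- get_obs(): the state, without advancing time (a new reading comes with each control period).
- camera(name): name is "scene" or "top" or "wrist"; returns the picture (420x560x3 uint8, red, green, blue); there is no depth.
- camera_params(name): a dict with "mtx" (3x3 intrinsics, pixels), "R" (3x3) and "t" (3): a world point X has camera coordinates R X + t. Camera axes: x right, y down, z forward; pixel columns grow to the right and rows downward; lengths in m; the calibration is good to about 2 mm. The wrist camera is an equidistant fisheye: a pixel r from the principal point sees the ray r / f radians off the axis. A picture is of the moment at which its call begins: read the wrist's pose just before it. camera_params takes no time and is no camera call; for the wrist camera it gives the pose at the moment of the call.
- hand_in(): hands the job in; it is judged then, once.
The state is a dict: "clock": time; "joint_pos": joint angles; "joint_velocities": joint speeds; "tau": joint torques, N m; "position": TCP position; "ee_rot": TCP orientation; "ft_force": force on the tool from outside, world axes, zero at the start; "torque": the same for the moment, N m; "grip_width": opening from 0.0 (shut) to 1.0 (fully open); "grasp_force": force on a finger pad.
Only numpy, scipy, OpenCV 4.12 (cv2) and the standard library are available. Lean on these libraries where they do the work, as an engineer would, in place of code of your own. Each camera call takes 0.05 s, during which the arm holds its last target. There are 200 camera calls.

### The job

Pick up the scraper block and, with its steel edge, wipe all five plaster chips along the fenced board into the catch pan at its end, pushing them with the scraper and not with the fingers. Then set the scraper down lengthwise on the counter and let go of it, and pick it up again to stand it upright on its short end in the empty wide middle slot of the rack, right down on the slot's floor. Leave the two slabs in the rack, the cup and the jar where they are.

Things in the scene. Friction and masses are not known exactly. Their poses are not given: they have to be found in the camera images.
- scraper: White plastic flat block with a steel strip along its lower long edge: 120 mm long (x), 60 tall (z), plastic 20 thick, strip 24 thick and 12 tall (thickness: y). Origin: centre of the block. 110 to 225 g. Starts standing on its steel edge on the counter, with free room there to set it down again. Either end may go down in the rack, the steel edge facing either way.
- station: Scraping station, fixed: grey board with a white catch pan joined to its end, 310 x 148 mm. Origin: centre of its underside on the counter; x points along the board to the pan, z up. Board: top 45 mm up, from x = -155 (open end) to +45 mm, side fences 12 mm higher, inner faces at y = -68 and +68 mm. Chips start between x = -95 and +40 mm; there is room for the scraper behind them, at x = -125 mm.
- station_pan (a point): Centre of the catch pan's floor, 97 mm from the station's origin along its x, 5 mm above the counter; same axes as the station. Inside, the pan runs 52 mm either way in x and 68 mm in y; walls 57 mm above the counter on three sides; on the fourth the board ends in a straight drop of 40 mm.
- rack: Grey slotted rack, fixed, 104 (x) x 150 mm (y). Origin: centre of its underside, z up. Slots run along x. Empty middle slot on the origin: 31 mm wide (y), 70 long (x), floor 8 mm above the counter, side walls up to 42, end stops up to 34 mm. Outer slots, at y = -52 and +52 mm, hold slabs. The scraper stood fully down on end has its origin 68 mm above the counter, its thickness along the rack's y.
- chip0: Chip of set plaster, off-white, irregular, about 36 x 24 mm and 13 mm thick, 18 g, lying loose on the board. Origin: its middle.
- chip1: Chip of set plaster, off-white, irregular, about 32 x 27 mm and 12 mm thick, 18 g, lying loose on the board. Origin: its middle.
- chip2: Chip of set plaster, off-white, irregular, about 38 x 22 mm and 12 mm thick, 18 g, lying loose on the board. Origin: its middle.
- chip3: Chip of set plaster, off-white, irregular, about 30 x 26 mm and 14 mm thick, 18 g, lying loose on the board. Origin: its middle.
- chip4: Chip of set plaster, off-white, irregular, about 34 x 25 mm and 12 mm thick, 18 g, lying loose on the board. Origin: its middle.
- slab_a: White mixing slab 90 x 10 x 60 mm standing on its long edge in an outer slot of the rack, its top 68 mm above the counter. Origin: centre of its lower edge. Bystander.
- slab_b: Frosted, pale mixing slab 90 x 10 x 60 mm standing on its long edge in the other outer slot of the rack, its top 68 mm above the counter. Origin: centre of its lower edge. Bystander.
- cup: Paper cup, 72 mm across, 80 mm tall, standing on the counter beyond the work. Origin: centre of its underside. Bystander.
- jar: Closed white jar, 56 mm across, 85 mm tall, standing on the counter beyond the work. Origin: centre of its underside. Bystander.
There are look-alikes about, which are no part of the job. There is more than one size of the rack; the one meant has the size given above.

How it is judged:
By the outcome, as a careful person would: the job done as asked, in the order asked, and still so for the second after the job is handed in, with the robot touching nothing.
It also fails if it takes over 67 s, if anything falls off the work surface, if the arm or the gripper's body presses on something with over 40 N, if the wrist force passes 120 N, or if a joint passes its speed limit or range.

## Working session

There is one attempt and no reset: what is moved stays moved. The work goes in short steps, Python scripts to look and compute and a tool call to move; the robot and the scene stay as the last step left them, time stands still between calls to the robot, and variables do not carry over. Pictures are saved under pics/ and viewed, at most 10 in all, crops included, and the job is handed in when it is done.

Besides the shell and the picture viewer there is one more tool, called after ">>>" by a JSON object that holds its "op" and its "data", one argument or row to a line. carry_out: Moves the arm, as the interface text tells. Its arguments: {"type":"object","properties":{"commands":{"type":"array"},"hand":{"type":"number"},"force":{"type":"number"}},"required":["commands"]}

```bash
mkdir -p pics; ls
python3 - <<'E'
from workcell import *
import cv2,numpy as np
for n in("top","scene"):
    cv2.imwrite(f"pics/{n}0.png",camera(n)[:,:,::-1])
    p=camera_params(n);print(n,np.round(p["mtx"],1).tolist(),np.round(p["R"],4).tolist(),np.round(p["t"],4).tolist())
o=get_obs();print({k:np.round(v,3).tolist() for k,v in o.items()})
E
```

```text
pics
top [[500.6, 0.0, 286.4], [0.0, 500.6, 217.7], [0.0, 0.0, 1.0]] [[-0.0041, -1.0, 0.008], [-0.9805, 0.0024, -0.1963], [0.1963, -0.0087, -0.9805]] [-0.0214, 0.5573, 1.2824]
scene [[522.2, 0.0, 283.9], [0.0, 522.2, 212.2], [0.0, 0.0, 1.0]] [[-0.8522, 0.5231, -0.0134], [0.4377, 0.6984, -0.5662], [-0.2869, -0.4884, -0.8241]] [0.4731, -0.2187, 1.3115]
{'clock': 0.1, 'joint_pos': [-1.36, 0.333, -0.065, 1.461, 0.022, 1.35, -0.088], 'joint_velocities': [-0.0, -0.0, -0.001, -0.002, 0.001, 0.002, -0.0], 'tau': [0.001, -62.674, 0.049, -39.242, 0.016, 0.007, -0.0], 'position': [0.145, 0.608, 0.231], 'ee_rot': [0.117, 0.993, -0.001, -0.0], 'ft_force': [-0.86, 0.642, 0.647], 'torque': [-0.002, 0.02, -0.054], 'grasp_force': 0.0, 'grip_width': 1.002}
```

View pics/top0.png

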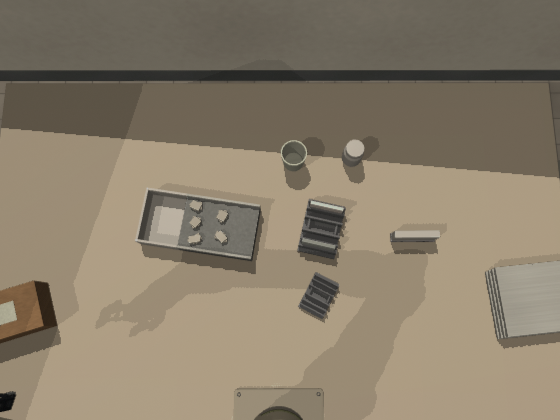

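View pics/scene0.png

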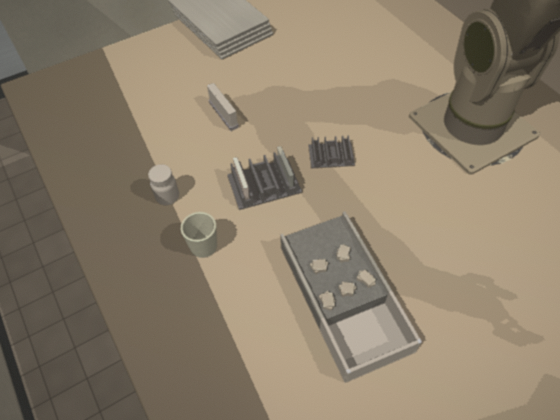

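The top view shows the station at about (200,225) with its pan to the left. The larger rack is at (322,229), with the white slab at (326,206) and the frosted one at (320,244). The scraper is at (416,236), the small decoy rack at (319,296), the cup at (294,155) and the jar at (354,152). I'll compute coarse positions next.

```bash
cat > h.py <<'E'
from workcell import *
import cv2,numpy as np
from scipy.spatial.transform import Rotation as Ro
def ray(n,px,p=None):
    p=p or camera_params(n);K,R,t=map(np.array,(p["mtx"],p["R"],p["t"]))
    a=np.array([(px[0]-K[0,2])/K[0,0],(px[1]-K[1,2])/K[1,1]])
    if n=="wrist":
        th=np.linalg.norm(a);d=np.r_[a/th*np.sin(th),np.cos(th)] if th>0 else np.array([0,0,1.])
    else: d=np.r_[a,1]
    return -R.T@t,R.T@d
def plane(n,px,z,p=None):
    c,d=ray(n,px,p);return c+d*(z-c[2])/d[2]
def proj(n,X,p=None):
    p=p or camera_params(n);K,R,t=map(np.array,(p["mtx"],p["R"],p["t"]))
    x=np.asarray(X)@R.T+t
    if n=="wrist":
        r=np.hypot(x[...,0],x[...,1]);s=np.arctan2(r,x[...,2])/r
        return np.stack([K[0,0]*x[...,0]*s+K[0,2],K[1,1]*x[...,1]*s+K[1,2]],-1)
    return np.stack([K[0,0]*x[...,0]/x[...,2]+K[0,2],K[1,1]*x[...,1]/x[...,2]+K[1,2]],-1)
def move(p,yaw=None,vmax=.95):
    """print tool-frame units to world TCP p; yaw= world angle of tool y axis (tool down)"""
    o=get_obs();R=Ro.from_quat(o["ee_rot"]);d=R.inv().apply(np.array(p)-o["position"])/.04
    out=[np.round(d,2).tolist()]
    if yaw is not None:
        y=np.array([np.cos(yaw),np.sin(yaw),0]);z=np.array([0,0,-1.])
        if y@R.as_matrix()[:,1]<0:y=-y
        T=Ro.from_matrix(np.stack([np.cross(y,z),y,z],1))
        out.append(np.round(np.degrees((R.inv()*T).as_rotvec())/6,2).tolist())
    print("shift units, turn units:",out)
def view(n,name,crop=None,s=1):
    p=camera_params(n);im=camera(n)[:,:,::-1].copy()
    if crop:im=im[crop[1]:crop[3],crop[0]:crop[2]]
    cv2.imwrite("pics/"+name,cv2.resize(im,None,fx=s,fy=s,interpolation=cv2.INTER_CUBIC))
    return p
E
python3 - <<'E'
from h import *
for l,z,pts in(("station",.057,[(147,190),(138,240),(260,205),(252,257)]),("scraper",.06,[(396,233),(440,236)]),("slabA",.068,[(309,205),(344,209)]),("slabB",.068,[(302,242),(338,246)])):
    q=np.array([plane("top",p,z)[:2] for p in pts]);print(l,q.round(3).tolist(),q.mean(0).round(3),[round(float(np.degrees(np.arctan2(*(q[j]-q[i])[::-1]))),1) for i,j in((0,1),)],np.linalg.norm(q[1]-q[0]).round(3))
view("top","c1.png",(130,170,450,330),2.5)
E
```

```text
station [[0.634, 0.352], [0.498, 0.369], [0.592, 0.047], [0.452, 0.067]] [0.544 0.209] [172.9] 0.137
scraper [[0.514, -0.314], [0.506, -0.43]] [ 0.51  -0.372] [-94.1] 0.117
slabA [[0.589, -0.083], [0.578, -0.176]] [ 0.583 -0.13 ] [-96.8] 0.094
slabB [[0.489, -0.064], [0.479, -0.158]] [ 0.484 -0.111] [-96.6] 0.095
```

View pics/c1.png

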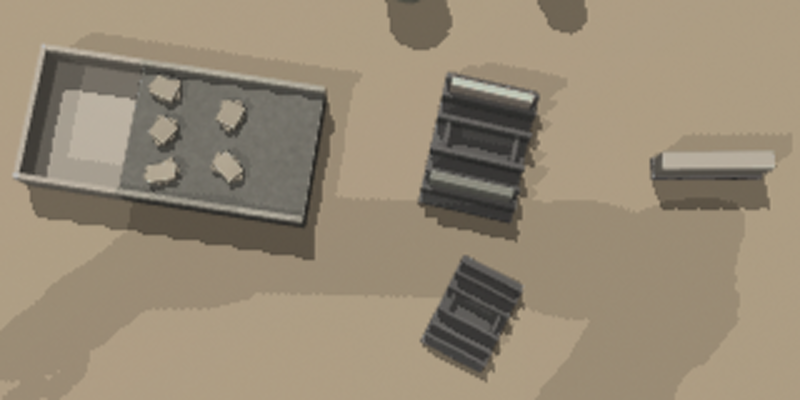

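The crop shows the scraper top from (662,160) to (774,161), the chips at (165,90), (163,130), (161,172), (231,115) and (229,168), and the rack's middle slot at (482,143). I'll turn the tool, then travel to a point above the scraper.

>>> {"op": "carry_out", "data": {
  "commands": [
    [[0,0,0,0,0,1],[0,0,0,0,0,1],[0,0,0,0,0,1],[0,0,0,0,0,1],[0,0,0,0,0,1],[0,0,0,0,0,1],[0,0,0,0,0,1],[0,0,0,0,0,1],[0,0,0,0,0,1],[0,0,0,0,0,1],[0,0,0,0,0,1],[0,0,0,0,0,1],[0,0,0,0,0,1]]
  ],
  "hand": -1
}}

```text
clock: 1.23
position: [0.1447, 0.6078, 0.231]
ee_rot: [0.717, 0.697, -0.0, 0.0]
ft_force: [0.2, -0.4, -0.0]
grip_width: 0.998
grasp_force: 0.0
```

>>> {"op": "carry_out", "data": {
  "commands": [
    [[0,1,0,0,0,0],[0,1,0,0,0,0],[0,1,0,0,0,0],[0,1,0,0,0,0],[0,1,0,0,0,0],[0,1,0,0,0,0],[0,1,0,0,0,0],[0,1,0,0,0,0],[0,1,0,0,0,0],[-1,0,0,0,0,0],[-1,0,0,0,0,0],[-1,0,0,0,0,0],[-1,0,0,0,0,0],[-1,0,0,0,0,0],[-1,0,0,0,0,0],[-1,0,0,0,0,0],[-1,0,0,0,0,0],[-1,0,0,0,0,0],[-1,0,0,0,0,0],[-1,0,0,0,0,0]]
  ]
}}

```text
clock: 2.9
position: [0.4934, 0.1574, 0.2311]
ee_rot: [0.716, 0.698, 0.0, -0.0]
ft_force: [0.9, 0.3, 0.4]
grip_width: 0.998
grasp_force: 0.0
```

Run:
```python
from h import *
o=get_obs();print({k:np.round(o[k],3).tolist() for k in("clock","joint_pos","position","ee_rot")})
p=camera_params("wrist");R=np.array(p["R"]);c=-R.T@p["t"];T=Ro.from_quat(o["ee_rot"]).inv()
print("cam in tool",T.apply(c-o["position"]).round(3),"axis",T.apply(R[2]).round(3),np.array(p["mtx"]).round(1).tolist())
```

```text
{'clock': 2.9, 'joint_pos': [-0.757, 0.088, 0.385, 1.761, -0.035, 1.299, -0.388], 'position': [0.493, 0.157, 0.231], 'ee_rot': [0.716, 0.698, 0.0, -0.0]}
cam in tool [ 0.076  0.001 -0.142] axis [-0.301  0.     0.954] [[325.2, 0.0, 283.6], [0.0, 325.2, 206.3], [0.0, 0.0, 1.0]]
```

Run:
```python
from h import *
import pickle
p=view("wrist","w1.png",None,1.4);pickle.dump(p,open("w1.pkl","wb"))
```

```text
(no output)
```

View pics/w1.png

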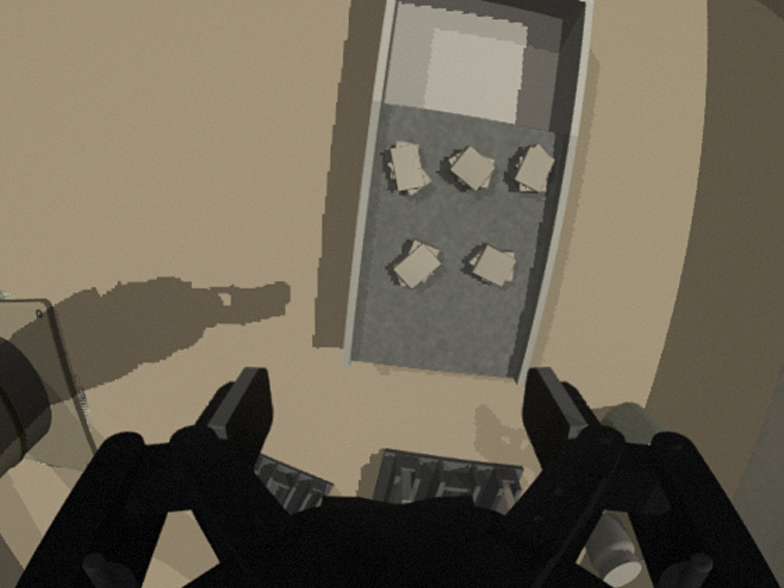

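The wrist view is clear. The board runs from its open end, (352,361) to (515,380), to the drop edge, (384,104) to (555,133). All five chips are visible.

Run:
```python
from h import *
import pickle
p=pickle.load(open("w1.pkl","rb"))
P=lambda a,z:plane("wrist",(a[0]/1.4,a[1]/1.4),z,p)[:2]
px=[(384,104),(555,133),(352,361),(515,380)];z=.045
W=np.array([P(a,z) for a in px]);L=np.array([(45,68),(45,-68),(-155,68),(-155,-68)])/1000
print(W.round(3).tolist(),[np.linalg.norm(W[i]-W[j]).round(3) for i,j in((0,1),(2,3),(0,2),(1,3))])
mw,ml=W.mean(0),L.mean(0);H=(L-ml).T@(W-mw);a=np.arctan2(H[0,1]-H[1,0],H[0,0]+H[1,1]);R=np.array([[np.cos(a),-np.sin(a)],[np.sin(a),np.cos(a)]])
t=mw-R@ml;print("station",t.round(4),np.degrees(a).round(2),"res",(W-(L@R.T+t)).round(4).tolist())
for c in[(406,168),(472,167),(535,168),(417,264),(494,265)]:print("chip",((P(c,.057)-t)@R).round(3))
move((.508,-.372,.231),np.radians(-2))
```

```text
[[0.488, 0.267], [0.612, 0.248], [0.456, 0.071], [0.59, 0.048]] [np.float64(0.126), np.float64(0.136), np.float64(0.199), np.float64(0.201)]
station [0.5444 0.2129] 81.8 res [[0.0041, 0.0001], [-0.0057, 0.0], [0.0008, 0.0015], [0.0007, -0.0016]]
chip [0.002 0.043]
chip [ 0.009 -0.002]
chip [ 0.015 -0.047]
chip [-0.065  0.027]
chip [-0.059 -0.029]
shift units, turn units: [[-12.99, 0.78, 0.04], [0.0, 0.02, 0.01]]
```

>>> {"op": "carry_out", "data": {
  "commands": [
    [[-1,0,0,0,0,0],[-1,0,0,0,0,0],[-1,0,0,0,0,0],[-1,0,0,0,0,0],[-1,0,0,0,0,0],[-1,0,0,0,0,0],[-1,0,0,0,0,0],[-1,0,0,0,0,0],[-1,0,0,0,0,0],[-1,0,0,0,0,0],[-1,0.3,0,0,0,0],[-1,0.5,0,0,0,0],[0,0,0,0,0,0]]
  ]
}}

```text
clock: 4.03
position: [0.5125, -0.325, 0.2285]
ee_rot: [0.718, 0.696, -0.003, -0.0]
ft_force: [-1.2, 0.6, -0.0]
grip_width: 1.003
grasp_force: 0.0
```

Run:
```python
from h import *
import pickle
p=view("wrist","w2.png",None,1.4);pickle.dump(p,open("w2.pkl","wb"))
```

```text
(no output)
```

View pics/w2.png

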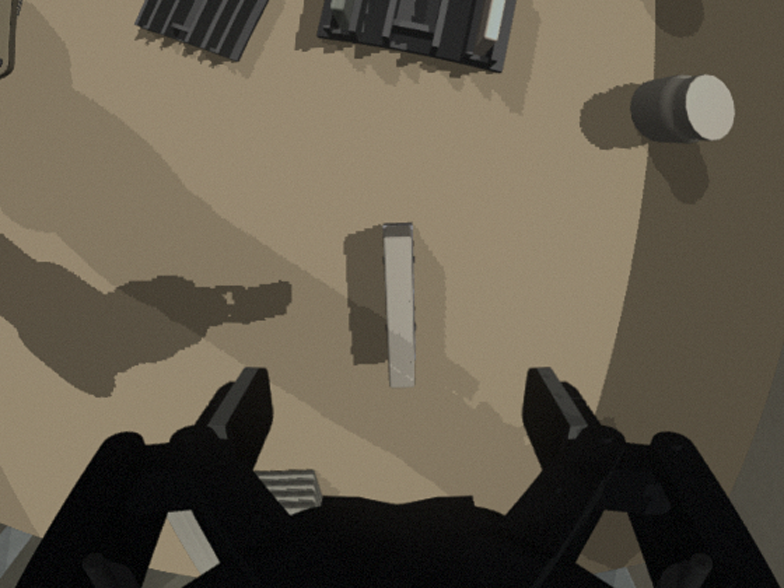

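The scraper's top face spans (386..412, 237) to (390..414, 386), lying nearly along the tool's x.

Run:
```python
from h import *
import pickle
p=pickle.load(open("w2.pkl","rb"))
W=[plane("wrist",(a/1.4,b/1.4),.06,p)[:2] for a,b in[(386,237),(412,237),(390,386),(414,386)]]
a,b=(W[0]+W[1])/2,(W[2]+W[3])/2;c=(a+b)/2;ang=np.arctan2(*(a-b)[::-1])
print(np.round(W,3).tolist(),c,np.linalg.norm(a-b),np.degrees(ang))
move((c[0],c[1],.027),ang-np.pi/2)
print(get_obs()["position"])
```

```text
[[0.505, -0.309], [0.523, -0.31], [0.504, -0.426], [0.522, -0.427]] [ 0.51361103 -0.36812556] 0.11721594719696034 89.47917383037456
shift units, turn units: [[-1.14, 0.09, 5.05], [-0.05, 0.03, -0.19]]
[ 0.51222477 -0.32202662  0.22899789]
```

>>> {"op": "carry_out", "data": {
  "commands": [
    [[-0.57,0.05,0,-0.05,0,-0.2],[-0.57,0.05,0,0,0,0],[0,0,0.9,0,0,0],[0,0,0.9,0,0,0],[0,0,0.9,0,0,0],[0,0,0.9,0,0,0],[0,0,0.8,0,0,0],[0,0,0.6,0,0,0],[0,0,0,0,0,0],[0,0,0,0,0,0]]
  ]
}}

```text
clock: 4.92
position: [0.5172, -0.3628, 0.0312]
ee_rot: [0.708, 0.706, 0.002, 0.001]
ft_force: [0.1, -0.0, 0.9]
grip_width: 1.0
grasp_force: 0.0
```

Run:
```python
from h import *
move((.5136,-.3681,.027),np.radians(-.5));o=get_obs();print(o["position"],o["joint_pos"])
```

```text
shift units, turn units: [[-0.13, -0.09, 0.1], [0.04, -0.01, 0.06]]
[ 0.51724929 -0.36276548  0.03116975] [ 0.03161856  0.61358953  0.67962831  1.67299928 -0.44489835  1.01185474
  0.85958605]
```

>>> {"op": "carry_out", "data": {
  "commands": [
    [[-0.13,-0.09,0.1,0.04,0,0.06],[0,0,0,0,0,0]]
  ]
}}

```text
clock: 5.08
position: [0.514, -0.3706, 0.029]
ee_rot: [0.711, 0.703, 0.0, 0.002]
ft_force: [-1.5, -0.5, -0.7]
grip_width: 1.001
grasp_force: 0.0
```

>>> {"op": "carry_out", "data": {
  "commands": [
    [[0,0,0,0,0,0],[0,0,0,0,0,0],[0,0,0,0,0,0],[0,0,0,0,0,0],[0,0,0,0,0,0],[0,0,0,0,0,0],[0,0,0,0,0,0],[0,0,0,0,0,0]]
  ],
  "hand": 1,
  "force": 70
}}

```text
clock: 5.75
position: [0.5137, -0.3692, 0.0273]
ee_rot: [0.711, 0.704, 0.0, 0.0]
ft_force: [0.1, 0.5, 2.0]
grip_width: 0.22
grasp_force: 69.6
```

>>> {"op": "carry_out", "data": {
  "commands": [
    [[0,0,-0.5,0,0,0],[0,0,-0.9,0,0,0],[0,0,-0.9,0,0,0],[0,0,-0.9,0,0,0],[0.5,0,-0.5,0,0,0],[0.9,0,0,0,0,0],[1,0,0,0,0,0],[1,0,0,0,0,0],[1,0,0,0,0,0],[1,0,0,0,0,0],[1,0,0,0,0,0],[1,0,0,0,0,0],[1,0,0,0,0,0],[1,0,0,0,0,0],[1,0,0,0,0,0],[1,0.3,0,0,0,0]]
  ]
}}

```text
clock: 7.08
position: [0.5284, 0.0883, 0.1753]
ee_rot: [0.711, 0.704, 0.0, -0.0]
ft_force: [1.9, -0.5, -1.4]
grip_width: 0.222
grasp_force: 69.2
```

>>> {"op": "carry_out", "data": {
  "commands": [
    [[0,0,0,0,0,-0.6],[0,0,0,0,0,-1],[0,0,0,0,0,-1],[0,0,0,0,0,-1],[0,0,0,0,0,-1],[0,0,0,0,0,-1],[0,0,0,0,0,-1],[0,0,0,0,0,-1],[0,0,0,0,0,-1],[0,0,0,0,0,-1],[0,0,0,0,0,-1],[0,0,0,0,0,-1],[0,0,0,0,0,-1],[0,0,0,0,0,-1],[0,0,0,0,0,0],[0,0,0,0,0,0]]
  ]
}}

```text
clock: 8.42
position: [0.5299, 0.0863, 0.1751]
ee_rot: [0.08, 0.997, 0.0, 0.0]
ft_force: [-0.4, -0.0, -2.2]
grip_width: 0.224
grasp_force: 69.2
```

Run:
```python
from h import *
a=np.radians(81.7);move((.5444-.125*np.cos(a),.2122-.125*np.sin(a),.12),a);o=get_obs();print(o["position"],o["joint_pos"],o["grip_width"])
```

```text
shift units, turn units: [[0.1, 0.04, 1.38], [0.0, 0.01, -0.14]]
[0.52985318 0.08634923 0.17510505] [-0.64248993  0.17956561  0.44287267  1.79250896 -0.08242917  1.18704157
  1.2359773 ] 0.22386841657263537
```

>>> {"op": "carry_out", "data": {
  "commands": [
    [[0.1,0.05,0.7,0,0,-0.15],[0,0,0.7,0,0,0],[0,0,0,0,0,0],[0,0,0,0,0,0]]
  ]
}}

```text
clock: 8.75
position: [0.5256, 0.0888, 0.1187]
ee_rot: [0.072, 0.997, -0.001, -0.001]
ft_force: [0.1, 1.0, -0.2]
grip_width: 0.219
grasp_force: 69.1
```

Run:
```python
from h import *
import pickle
p=view("wrist","w3.png",None,1.4);pickle.dump(p,open("w3.pkl","wb"));print(get_obs()["position"])
```

```text
[0.52668175 0.08896364 0.12007937]
```

View pics/w3.png

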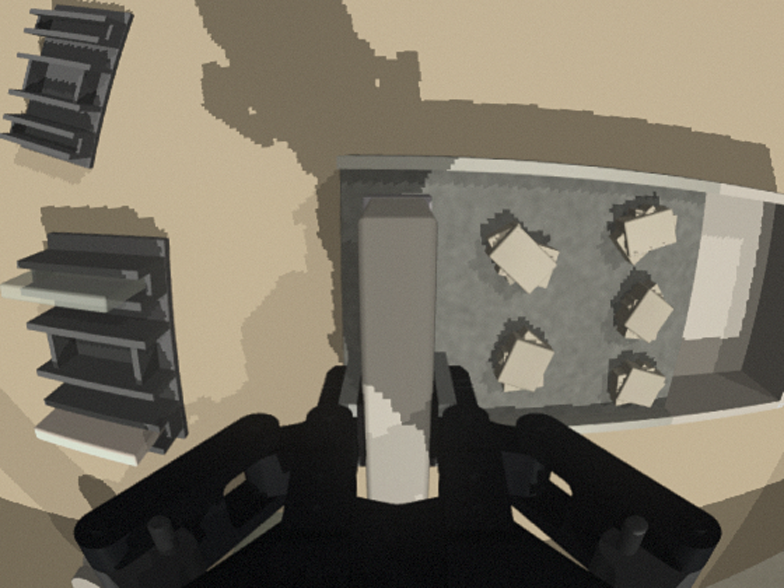

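The scraper sits behind the chips with its near end at (362–435, 196–219). The near fence's inner edge passes (400,170), (560,177) and (700,190), and the far one passes (600,421) and (750,402).

Run:
```python
from h import *
import pickle
p=pickle.load(open("w3.pkl","rb"))
a=np.radians(81.7);R=np.array([[np.cos(a),-np.sin(a)],[np.sin(a),np.cos(a)]]);t=np.array([.5444,.2122])
f=lambda l,z:[((plane("wrist",(u/1.4,v/1.4),z,p)[:2]-t)@R*1e3).round(1).tolist() for u,v in l]
print("near fence",f([(400,170),(560,177),(700,190)],.057))
print("far fence",f([(600,421),(750,402)],.057))
print("open end board",f([(341,172),(341,200),(343,340)],.045))
print("drop edge",f([(705,195),(667,375)],.045))
print("scraper strip",f([(364,197),(433,197)],.0927),"top",f([(361,219),(435,219)],.1527))
print("tcp",(get_obs()["position"][:2]-t)@R*1e3)
```

```text
near fence [[-124.1, 68.0], [-50.1, 67.2], [32.2, 67.1]]
far fence [[-8.4, -66.6], [113.6, -66.9]]
open end board [[-151.8, 66.8], [-152.0, 53.4], [-153.3, -18.7]]
drop edge [[45.5, 64.1], [40.2, -45.9]]
scraper strip [[-137.5, 59.6], [-112.1, 59.6]] top [[-133.8, 60.4], [-116.2, 60.4]]
tcp [-124.50329796   -0.25726347]
```

>>> {"op": "carry_out", "data": {
  "commands": [
    [[0,0,0.5,0,0,0],[0,0,0.4,0,0,0],[0,0,0.2,0,0,0],[0,0,0.08,0,0,0],[0,0,0,0,0,0],[0,0,0,0,0,0]]
  ]
}}

```text
clock: 9.3
position: [0.5273, 0.0893, 0.0733]
ee_rot: [0.07, 0.998, 0.0, 0.001]
ft_force: [0.2, -0.1, -1.4]
grip_width: 0.22
grasp_force: 69.3
```

Run:
```python
from h import *
a=np.radians(81.7);d=np.array([np.cos(a),np.sin(a)]);t=np.array([.5444,.2122])
o=get_obs();print(o["position"],o["ft_force"],o["joint_pos"])
for s in(-.125,.055,.065):move((*(t+d*s),.073),a)
```

```text
[0.52726551 0.08927791 0.07330562] [ 0.18989454 -0.10634704 -1.35174812] [-0.62022226  0.29459907  0.42167679  1.89852104 -0.14398602  0.97521616
  1.29590611]
shift units, turn units: [[0.02, -0.02, 0.01], [0.01, 0.02, 0.04]]
shift units, turn units: [[0.0, 4.48, 0.01], [0.01, 0.02, 0.04]]
shift units, turn units: [[0.0, 4.73, 0.01], [0.01, 0.02, 0.04]]
```

>>> {"op": "carry_out", "data": {
  "commands": [
    [[0,0.1,0.01,0,0,0.04],[0,0.2,0,0,0,0],[0,0.25,0,0,0,0],[0,0.25,0,0,0,0],[0,0.25,0,0,0,0],[0,0.25,0,0,0,0],[0,0.25,0,0,0,0],[0,0.25,0,0,0,0],[0,0.25,0,0,0,0],[0,0.25,0,0,0,0],[0,0.25,0,0,0,0],[0,0.25,0,0,0,0],[0,0.25,0,0,0,0],[0,0.25,0,0,0,0],[0,0.2,0,0,0,0],[0,0.1,0,0,0,0]]
  ]
}}

```text
clock: 10.63
position: [0.5476, 0.2325, 0.0723]
ee_rot: [0.072, 0.997, -0.0, 0.001]
ft_force: [-4.2, -11.1, 12.4]
grip_width: 0.224
grasp_force: 71.2
```

Run:
```python
from h import *
a=np.radians(81.7);R=np.array([[np.cos(a),-np.sin(a)],[np.sin(a),np.cos(a)]]);t=np.array([.5444,.2122])
o=get_obs();print(o["position"],(o["position"][:2]-t)@R,o["ft_force"],o["torque"])
move((*(t+R[:,0]*.065),.073),a)
```

```text
[0.54758528 0.23249469 0.07227543] [ 0.02054193 -0.00022226] [ -4.15061641 -11.05000874  12.41204844] [-2.84124131  1.09725093 -0.09317593]
shift units, turn units: [[0.0, 1.11, -0.02], [-0.01, 0.01, 0.01]]
```

>>> {"op": "carry_out", "data": {
  "commands": [
    [[0,0.1,-0.02,0,0,0],[0,0.15,0,0,0,0],[0,0.15,0,0,0,0],[0,0.15,0,0,0,0],[0,0.15,0,0,0,0],[0,0.15,0,0,0,0],[0,0.15,0,0,0,0],[0,0.15,0,0,0,0],[0,0.1,0,0,0,0],[0,0,0,0,0,0]]
  ]
}}

```text
clock: 11.47
position: [0.5542, 0.2827, 0.0724]
ee_rot: [0.072, 0.997, 0.0, 0.0]
ft_force: [0.1, 0.7, -1.6]
grip_width: 0.223
grasp_force: 69.2
```

Run:
```python
from h import *
a=np.radians(81.7);R=np.array([[np.cos(a),-np.sin(a)],[np.sin(a),np.cos(a)]]);t=np.array([.5444,.2122])
o=get_obs();print(o["position"],(o["position"][:2]-t)@R,o["ft_force"],o["torque"])
view("wrist","w4.png",None,1.4)
```

```text
[0.55417678 0.28267052 0.07236259] [0.07114374 0.00049848] [ 0.07521812  0.70566772 -1.6167932 ] [-0.00668145 -0.00518561 -0.01507741]
```

View pics/w4.png

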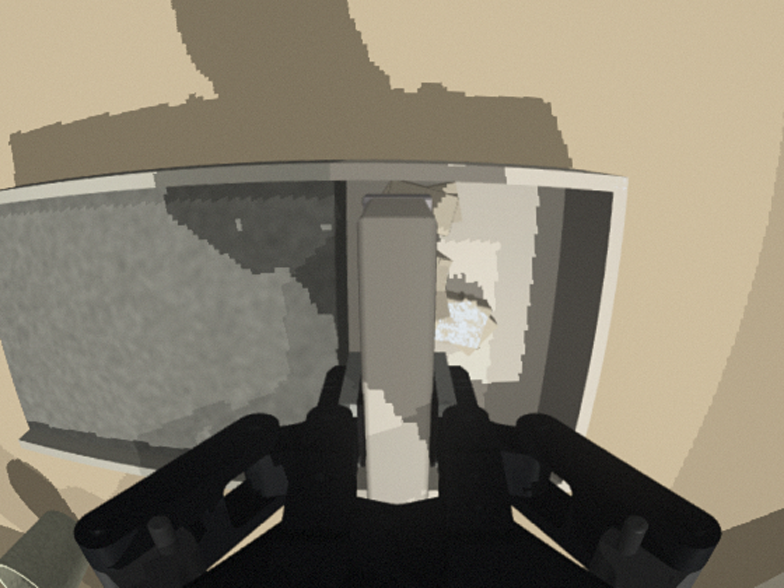

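The board is empty: only speckles show at (237,224). The chips are in the pan, at (465,310) and (445,200). Next I'll lift and carry the scraper back.

>>> {"op": "carry_out", "data": {
  "commands": [
    [[0,0,-0.5,0,0,0],[0,0,-0.9,0,0,0],[0,0,-0.9,0,0,0.3],[0,0,-0.4,0,0,0.8],[0,0,0,0,0,1],[0,0,0,0,0,1],[0,0,0,0,0,1],[0,0,0,0,0,1],[0,0,0,0,0,1],[0,0,0,0,0,1],[0,0,0,0,0,1],[0,0,0,0,0,1],[0,0,0,0,0,1],[0,0,0,0,0,1],[0,0,0,0,0,1],[0,0,0,0,0,1],[0,0,0,0,0,0.6]]
  ]
}}

```text
clock: 12.93
position: [0.5543, 0.2806, 0.1805]
ee_rot: [0.712, 0.702, 0.0, 0.0]
ft_force: [-0.3, 0.7, -2.0]
grip_width: 0.225
grasp_force: 69.3
```

>>> {"op": "carry_out", "data": {
  "commands": [
    [[-0.7,0,0,0,0,0],[-1,-0.1,0,0,0,0],[-1,-0.1,0,0,0,0],[-1,-0.1,0,0,0,0],[-1,-0.1,0,0,0,0],[-1,-0.1,0,0,0,0],[-1,-0.1,0,0,0,0],[-1,-0.1,0,0,0,0],[-1,-0.1,0,0,0,0],[-1,-0.1,0,0,0,0],[-1,-0.1,0,0,0,0],[-1,0,0,0,0,0],[-1,0,0,0,0,0],[-1,0,0,0,0,0],[-1,0,0,0,0,0],[-1,0,0,0,0,0],[-0.6,0,0,0,0,0],[0,0,0,0,0,0]]
  ]
}}

```text
clock: 14.43
position: [0.5055, -0.3771, 0.1805]
ee_rot: [0.713, 0.701, -0.001, 0.001]
ft_force: [-1.3, 0.0, -1.7]
grip_width: 0.218
grasp_force: 69.2
```

Run:
```python
from h import *
o=get_obs();print(o["position"],o["joint_pos"],o["grip_width"],o["clock"])
move((.514,-.369,.0275),0)
view("top","t2.png",(130,170,360,290),3)
```

```text
[ 0.50546047 -0.37713906  0.18048743] [-0.07480491  0.48738741  0.87347718  1.55245319 -0.38113678  1.27992796
  0.83431638] 0.218384318545666 14.4333
shift units, turn units: [[0.22, 0.21, 3.82], [-0.0, 0.03, -0.16]]
```

View pics/t2.png

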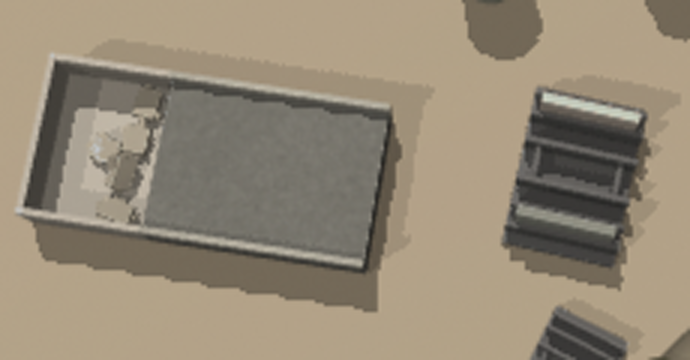

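The top view confirms it: the board is clear, all the chips are in the pan around (125,150), and the rack and slabs are untouched. I'll set the scraper down now.

>>> {"op": "carry_out", "data": {
  "commands": [
    [[0.3,0.1,0.9,0,0,0],[0.3,0.1,0.9,0,0,-0.1],[0,0,0.9,0,0,0],[0,0,0.5,0,0,0],[0,0,0.4,0,0,0],[0,0,0.15,0,0,0],[0,0,0.06,0,0,0],[0,0,0.02,0,0,0],[0,0,0,0,0,0]]
  ]
}}

```text
clock: 15.23
position: [0.5177, -0.3468, 0.0283]
ee_rot: [0.706, 0.708, 0.001, 0.001]
ft_force: [-0.2, 0.1, -1.4]
grip_width: 0.221
grasp_force: 69.4
```

Run:
```python
from h import *
o=get_obs();print(o["position"],o["joint_pos"],o["ft_force"]);move((*o["position"][:2],.0275),0)
```

```text
[ 0.51770289 -0.34675147  0.02832516] [-0.05519109  0.62998616  0.76245328  1.70211016 -0.50161728  1.01233098
  0.88594399] [-0.19970525  0.12003079 -1.39600793]
shift units, turn units: [[0.0, -0.0, 0.02], [0.02, 0.01, 0.02]]
```

>>> {"op": "carry_out", "data": {
  "commands": [
    [[0,0,0.03,0.02,0.01,0],[0,0,0,0,0,0],[0,0,0,0,0,0]]
  ]
}}

```text
clock: 15.48
position: [0.5179, -0.347, 0.0273]
ee_rot: [0.706, 0.708, 0.0, 0.0]
ft_force: [0.1, 0.9, 6.6]
grip_width: 0.225
grasp_force: 70.1
```

>>> {"op": "carry_out", "data": {
  "commands": [
    [[0,0,0,0,0,0],[0,0,0,0,0,0],[0,0,0,0,0,0],[0,0,0,0,0,0],[0,0,0,0,0,0],[0,0,0,0,0,0],[0,0,0,0,0,0]]
  ],
  "hand": -1
}}

```text
clock: 16.07
position: [0.517, -0.3466, 0.026]
ee_rot: [0.706, 0.708, -0.0, -0.001]
ft_force: [-0.5, -0.5, -0.4]
grip_width: 1.003
grasp_force: 0.0
```

>>> {"op": "carry_out", "data": {
  "commands": [
    [[0,0,-0.5,0,0,0],[0,0,-0.9,0,0,0],[0,0,-0.9,0,0,0],[0,0,-0.5,0,0,0],[0,0,0,0,0,0]]
  ]
}}

```text
clock: 16.48
position: [0.5189, -0.3485, 0.143]
ee_rot: [0.707, 0.708, 0.001, 0.003]
ft_force: [0.3, -0.5, 0.0]
grip_width: 1.0
grasp_force: 0.0
```

Run:
```python
from h import *
import pickle
o=get_obs();print(o["position"],o["joint_pos"],o["grip_width"],o["clock"])
p=view("wrist","w5.png",None,1.4);pickle.dump(p,open("w5.pkl","wb"))
print(proj("wrist",[[.5177,-.2868,.06],[.5177,-.4068,.06]],p)*1.4)
im=cv2.imread("pics/w5.png");cv2.imwrite("pics/w5c.png",im[0:420,150:620])
```

```text
[ 0.51890717 -0.34848941  0.14302252] [-0.1161852   0.50224296  0.85023173  1.61333517 -0.3999069   1.20319432
  0.81838073] 0.9998886914300851 16.4833
[[392.4279007  179.26401919]
 [392.81307367 395.47244225]]
```

View pics/w5.png

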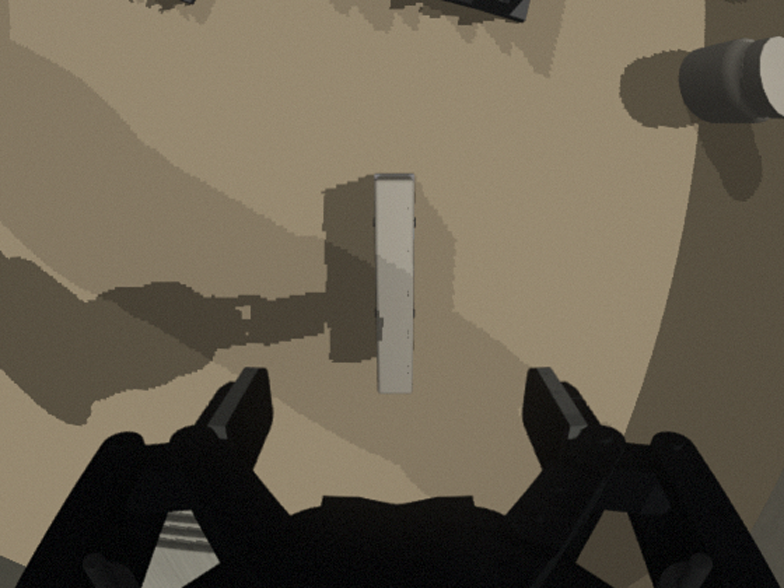

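The scraper stands on its steel edge, top face (377–413, 180–392), and is released. Next I'll tilt the tool 45° for the end grasp.

>>> {"op": "carry_out", "data": {
  "commands": [
    [[0,0,0,0,-0.75,0],[0,0,0,0,-0.75,0],[0,0,0,0,-0.75,0],[0,0,0,0,-0.75,0],[0,0,0,0,-0.75,0],[0,0,0,0,-0.75,0],[0,0,0,0,-0.75,0],[0,0,0,0,-0.75,0],[0,0,0,0,-0.75,0],[0,0,0,0,-0.75,0],[0,0,0,0,0,0],[0,0,0,0,0,0]]
  ]
}}

```text
clock: 17.53
position: [0.5168, -0.3459, 0.137]
ee_rot: [0.652, 0.655, -0.271, 0.269]
ft_force: [-0.5, -0.2, 0.6]
grip_width: 0.999
grasp_force: 0.0
```

```bash
cat >> h.py <<'E'
def moveR(p,z,y):
    o=get_obs();R=Ro.from_quat(o["ee_rot"]);y=np.array(y,float);z=np.array(z,float);z/=np.linalg.norm(z);y-=z*(y@z);y/=np.linalg.norm(y)
    T=Ro.from_matrix(np.stack([np.cross(y,z),y,z],1));r=(R.inv()*T).as_rotvec()
    print("shift",(R.inv().apply(np.array(p)-o["position"])/.04).round(2),"turn",(np.degrees(r)/6).round(2),"shift in new frame",(T.inv().apply(np.array(p)-o["position"])/.04).round(2))
E
python3 - <<'E'
from h import *
o=get_obs();print(o["position"],o["joint_pos"],Ro.from_quat(o["ee_rot"]).as_matrix().round(3).tolist())
moveR((.5185,-.3237,.0246),(0,-1,-1),(1,0,0))
E
```

```text
[ 0.51680124 -0.34589524  0.13696434] [-0.85713297  0.70044693  1.24893654  1.96437677  0.15539319  0.71031636
  0.12676383] [[-0.006, 1.0, -0.001], [0.708, 0.004, -0.706], [-0.706, -0.005, -0.708]]
shift [2.38 0.06 1.6 ] turn [-0.01 -0.01  0.06] shift in new frame [2.38 0.04 1.59]
```

>>> {"op": "carry_out", "data": {
  "commands": [
    [[0.6,0.03,0,0,0,0],[0.6,0.03,0,0,0,0.06],[0.6,0,0,0,0,0],[0.5,0,0,0,0,0],[0,0,0,0,0,0]]
  ]
}}

```text
clock: 17.95
position: [0.5197, -0.2794, 0.0707]
ee_rot: [0.655, 0.653, -0.269, 0.269]
ft_force: [0.2, 0.6, -0.2]
grip_width: 1.001
grasp_force: 0.0
```

Run:
```python
from h import *
o=get_obs();print(o["position"],o["joint_pos"])
moveR((.5185,-.3237,.0246),(0,-1,-1),(1,0,0))
```

```text
[ 0.51969939 -0.27940554  0.07066967] [-0.92871     0.80496759  1.16356062  2.00735456  0.0869104   0.68524791
 -0.00486511]
shift [ 0.02 -0.03  1.6 ] turn [-0.   -0.05 -0.02] shift in new frame [ 0.03 -0.03  1.6 ]
```

>>> {"op": "carry_out", "data": {
  "commands": [
    [[0,-0.03,0.4,0,-0.05,0],[0.03,0,0.4,0,0,0],[0,0,0.4,0,0,0],[0,0,0.3,0,0,0],[0,0,0.1,0,0,0],[0,0,0,0,0,0],[0,0,0,0,0,0]]
  ]
}}

```text
clock: 18.53
position: [0.5186, -0.3268, 0.0279]
ee_rot: [0.655, 0.651, -0.271, 0.273]
ft_force: [-0.2, 0.4, 0.8]
grip_width: 0.997
grasp_force: 0.0
```

>>> {"op": "carry_out", "data": {
  "commands": [
    [[0,0,0,0,0,0],[0,0,0,0,0,0],[0,0,0,0,0,0],[0,0,0,0,0,0],[0,0,0,0,0,0],[0,0,0,0,0,0],[0,0,0,0,0,0],[0,0,0,0,0,0]]
  ],
  "hand": 1,
  "force": 100
}}

```text
clock: 19.2
position: [0.5188, -0.3259, 0.0273]
ee_rot: [0.654, 0.651, -0.271, 0.273]
ft_force: [-0.5, 3.4, 4.8]
grip_width: 0.221
grasp_force: 97.5
```

Run:
```python
from h import *
o=get_obs();print(o["position"],o["joint_pos"],o["ft_force"],Ro.from_quat(o["ee_rot"]).as_matrix().round(3).tolist())
```

```text
[ 0.51879324 -0.32594731  0.02728826] [-0.79053176  0.88168903  1.08534574  2.00348246  0.06815246  0.56062203
  0.00226679] [-0.50111606  3.37511082  4.82448746] [[0.004, 1.0, 0.001], [0.704, -0.002, -0.71], [-0.71, 0.004, -0.704]]
```

Gripped. I'll compute the rack pose from corners already seen: w3 base edge (168,237) to (187,436), w2 base edge (318,38) to (500,72).

Run:
```python
from h import *
import pickle
p2,p3=(pickle.load(open(f"w{i}.pkl","rb")) for i in(2,3))
for z in(0,.008,.015):
    A=[plane("wrist",(u/1.4,v/1.4),z,p3)[:2] for u,v in[(168,237),(187,436)]]
    B=[plane("wrist",(u/1.4,v/1.4),z,p2)[:2] for u,v in[(318,38),(500,72)]]
    d=lambda a,b:(np.linalg.norm(b-a).round(4),np.degrees(np.arctan2(*(b-a)[::-1])).round(1))
    print(z,"edges150",d(*A),d(*B),"edges104",d(B[0],A[0]),d(B[1],A[1]),"c",np.mean(A+B,0).round(4),np.round(A+B,3).tolist())
for l,z,pts in(("A",.068,[(440+.0,76),(449,98),(533,95),(530,108)]),("wall",.042,[(440,118),(532,133),(434,147),(524,162)])):
    print(l,[plane("top",(130+u/2.5,170+v/2.5),z)[:2].round(3).tolist() for u,v in pts])
```

```text
0 edges150 (np.float64(0.1522), np.float64(-13.5)) (np.float64(0.149), np.float64(-12.6)) edges104 (np.float64(0.1041), np.float64(77.4)) (np.float64(0.1017), np.float64(75.7)) c [ 0.5384 -0.1193] [[0.476, -0.051], [0.624, -0.087], [0.454, -0.153], [0.599, -0.186]]
0.008 edges150 (np.float64(0.1475), np.float64(-13.5)) (np.float64(0.1458), np.float64(-12.6)) edges104 (np.float64(0.1103), np.float64(79.3)) (np.float64(0.1078), np.float64(78.4)) c [ 0.5368 -0.1176] [[0.476, -0.047], [0.619, -0.081], [0.455, -0.155], [0.597, -0.187]]
0.015 edges150 (np.float64(0.1434), np.float64(-13.5)) (np.float64(0.1429), np.float64(-12.6)) edges104 (np.float64(0.1157), np.float64(80.8)) (np.float64(0.1133), np.float64(80.6)) c [ 0.5353 -0.116 ] [[0.475, -0.043], [0.614, -0.076], [0.456, -0.157], [0.596, -0.188]]
A [[0.601, -0.076], [0.577, -0.085], [0.58, -0.174], [0.566, -0.171]]
wall [[0.561, -0.076], [0.544, -0.175], [0.529, -0.07], [0.513, -0.166]]
```

>>> {"op": "carry_out", "data": {
  "commands": [
    [[-0.4,0,-0.4,0,0,0],[-0.6,0,-0.6,0,0,0],[-0.6,0,-0.6,0,0,0],[-0.6,0,-0.6,0,0,0],[-0.6,0,-0.6,0,0,0],[-0.3,0,-0.3,0,0,0],[0,0,0,0,0,0]]
  ]
}}

```text
clock: 19.78
position: [0.5189, -0.3262, 0.2055]
ee_rot: [0.655, 0.651, -0.269, 0.274]
ft_force: [0.4, 0.8, -2.5]
grip_width: 0.223
grasp_force: 97.9
```

>>> {"op": "carry_out", "data": {
  "commands": [
    [[0,0,0,0,0.5,0],[0,0,0,0,1,0],[0,0,0,0,1,0],[0,0,0,0,1,0],[0,0,0,0,1,0],[0,0,0,0,1,0],[0,0,0,0,1,0],[0,0,0,0,1,0],[0,0,0,0,0,0]]
  ]
}}

```text
clock: 20.53
position: [0.5144, -0.331, 0.2015]
ee_rot: [0.712, 0.702, 0.001, 0.001]
ft_force: [-1.9, -1.9, -1.1]
grip_width: 0.223
grasp_force: 98.0
```

Run:
```python
from h import *
o=get_obs();print(o["position"],o["joint_pos"],Ro.from_quat(o["ee_rot"]).as_matrix().round(3).tolist())
```

```text
[ 0.51439029 -0.33095448  0.20149254] [-0.20103401  0.43311662  0.92364052  1.58124421 -0.3569794   1.3037359
  0.75993226] [[0.013, 1.0, 0.003], [1.0, -0.013, 0.001], [0.001, 0.003, -1.0]]
```

>>> {"op": "carry_out", "data": {
  "commands": [
    [[0.5,0,0,0,0,0],[0.9,0.1,0,0,0,0],[0.9,0.1,0,0,0,0.3],[0.9,0.1,0,0,0,0.5],[0.9,0.1,0,0,0,0.5],[0.5,0,0,0,0,0.5],[0,0,0,0,0.8,0],[0,0,0,0,0.8,0],[0,0,0,0,0.8,0],[0,0,0,0,0.8,0],[0,0,0,0,0.8,0],[0,0,0,0,0,0]]
  ]
}}

```text
clock: 21.53
position: [0.5394, -0.1451, 0.1993]
ee_rot: [0.757, 0.62, 0.16, -0.131]
ft_force: [-0.6, -1.0, -2.1]
grip_width: 0.22
grasp_force: 98.2
```

Run:
```python
from h import *
o=get_obs();print(o["position"],o["joint_pos"],Ro.from_quat(o["ee_rot"]).as_matrix().round(3).tolist())
a=np.radians(-11.5);y=np.array([np.cos(a),np.sin(a),0]);h=np.array([-y[1],y[0],0])
moveR(np.array([.5375,-.120,.14+.0204])+.0026*h,h-[0,0,1],y)
```

```text
[ 0.53938209 -0.14511757  0.19931016] [-0.27298583  0.37332528  0.87022048  1.69155754 -0.67543853  1.42651231
  0.56475368] [[0.179, 0.98, 0.08], [0.896, -0.197, 0.397], [0.405, 0.001, -0.914]]
shift [ 0.22 -0.17  1.16] turn [-0.01  3.52  0.03] shift in new frame [-0.21 -0.17  1.16]
```

>>> {"op": "carry_out", "data": {
  "commands": [
    [[0,0,0,0,0.7,0],[0,0,0,0,0.7,0],[0,0,0,0,0.7,0],[0,0,0,0,0.7,0],[0,0,0,0,0.7,0],[0,0,0,0,0,0]]
  ]
}}

```text
clock: 22.03
position: [0.5398, -0.1428, 0.1985]
ee_rot: [0.714, 0.587, 0.293, -0.243]
ft_force: [-0.5, -0.0, -1.4]
grip_width: 0.219
grasp_force: 98.3
```

Run:
```python
from h import *
o=get_obs();print(o["position"],o["joint_pos"],Ro.from_quat(o["ee_rot"]).as_matrix().round(3).tolist())
a=np.radians(-11.5);y=np.array([np.cos(a),np.sin(a),0]);h=np.array([-y[1],y[0],0])
moveR(np.array([.5375,-.120,.15+.0204])+.0026*h,h-[0,0,1],y)
```

```text
[ 0.53983734 -0.14278569  0.19848417] [ 0.0088266   0.52687632  0.76078936  1.65126788 -0.97499478  1.66560685
  0.78913268] [[0.139, 0.981, 0.134], [0.696, -0.193, 0.692], [0.704, -0.003, -0.71]]
shift [-0.06 -0.16  0.93] turn [-0.06  0.04  0.03] shift in new frame [-0.06 -0.17  0.93]
```

Joints are fine. I'll move above the slot and look once from near.

>>> {"op": "carry_out", "data": {
  "commands": [
    [[0,-0.1,0.3,-0.06,0.04,0],[-0.06,-0.07,0.3,0,0,0],[0,0,0.3,0,0,0],[0,0,0,0,0,0],[0,0,0,0,0,0],[0,0,0,0,0,0]]
  ]
}}

```text
clock: 22.53
position: [0.5396, -0.1174, 0.1749]
ee_rot: [0.713, 0.588, 0.298, -0.24]
ft_force: [-0.6, -0.1, -1.4]
grip_width: 0.222
grasp_force: 98.2
```

Run:
```python
from h import *
import pickle
o=get_obs();p=view("wrist","w6.png",None,1.4);pickle.dump((p,o),open("w6.pkl","wb"))
print(o["position"],Ro.from_quat(o["ee_rot"]).as_matrix().round(3).tolist())
```

```text
[ 0.53958894 -0.11740656  0.1748916 ] [[0.131, 0.981, 0.143], [0.695, -0.193, 0.692], [0.707, 0.009, -0.707]]
```

View pics/w6.png

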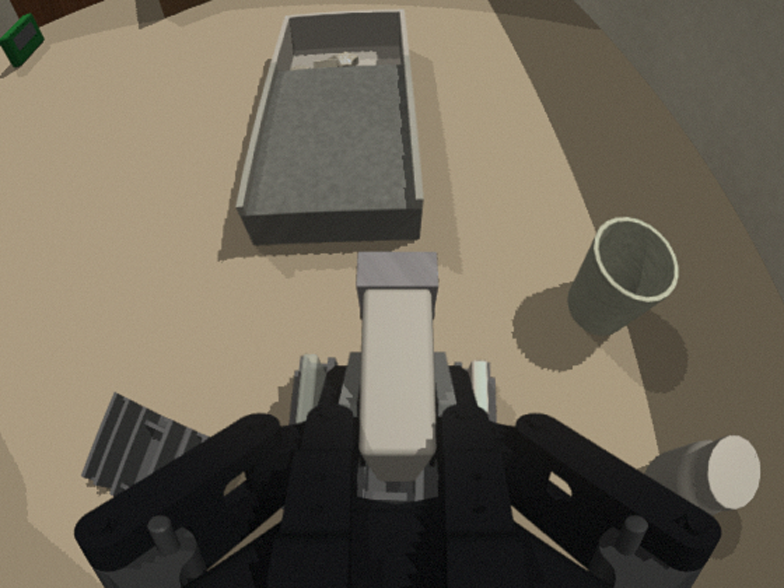

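The scraper hangs upright above the rack: strip side at (357–438, 253–287), top end face at (362–436, 290–455). The slabs flank it at about (310,357) and (480,362). I'll refine the rack pose numerically from the saved w3 image.

Run:
```python
from h import *
import pickle
p3=pickle.load(open("w3.pkl","rb"));im=cv2.cvtColor(cv2.imread("pics/w3.png"),cv2.COLOR_BGR2GRAY).astype(np.float32)
c0=np.array([.5375,-.120])
def rect(yaw,z,hx,hy,c=c0):
    a=np.radians(yaw);ex=np.array([np.cos(a),np.sin(a)]);ey=np.array([-ex[1],ex[0]])
    xs=np.arange(-hx,hx,.5)/1e3;ys=np.arange(-hy,hy,.5)/1e3
    W=c+xs[None,:,None]*ex+ys[:,None,None]*ey
    q=proj("wrist",np.dstack([W,np.full(W.shape[:2],z)]),p3)*1.4
    return cv2.remap(im,q[...,0].astype(np.float32),q[...,1].astype(np.float32),cv2.INTER_LINEAR),xs*1e3,ys*1e3
s=[]
for yaw in np.arange(72,88,.5):
    r,_,ys=rect(yaw,.042,30,30);s.append((np.abs(np.diff(r.mean(1))).max()+np.var(r.mean(1))**.5,yaw))
print(sorted(s)[-6:])
yaw=max(s)[1]
r,xs,ys=rect(yaw,.042,30,35);m=r.mean(1)
print("profile y",[(float(y),int(v)) for y,v in zip(ys[::2],m[::2])])
```

```text
[(np.float32(35.305977), np.float64(78.5)), (np.float32(36.643967), np.float64(76.0)), (np.float32(36.778145), np.float64(78.0)), (np.float32(37.79976), np.float64(77.5)), (np.float32(37.92025), np.float64(76.5)), (np.float32(38.392216), np.float64(77.0))]
profile y [(-35.0, 45), (-34.0, 45), (-33.0, 45), (-32.0, 45), (-31.0, 45), (-30.0, 45), (-29.0, 45), (-28.0, 45), (-27.0, 44), (-26.0, 45), (-25.0, 46), (-24.0, 50), (-23.0, 53), (-22.0, 55), (-21.0, 61), (-20.0, 81), (-19.0, 102), (-18.0, 107), (-17.0, 107), (-16.0, 105), (-15.0, 84), (-14.0, 53), (-13.0, 44), (-12.0, 45), (-11.0, 46), (-10.0, 46), (-9.0, 47), (-8.0, 47), (-7.0, 46), (-6.0, 46), (-5.0, 47), (-4.0, 50), (-3.0, 51), (-2.0, 51), (-1.0, 51), (0.0, 52), (1.0, 51), (2.0, 51), (3.0, 51), (4.0, 52), (5.0, 55), (6.0, 60), (7.0, 61), (8.0, 61), (9.0, 61), (10.0, 62), (11.0, 61), (12.0, 61), (13.0, 58), (14.0, 55), (15.0, 56), (16.0, 80), (17.0, 104), (18.0, 107), (19.0, 107), (20.0, 105), (21.0, 78), (22.0, 49), (23.0, 45), (24.0, 46), (25.0, 47), (26.0, 46), (27.0, 46), (28.0, 46), (29.0, 43), (30.0, 41), (31.0, 44), (32.0, 48), (33.0, 52), (34.0, 57)]
```

Run:
```python
from h import *
import pickle
p3=pickle.load(open("w3.pkl","rb"));im=cv2.cvtColor(cv2.imread("pics/w3.png"),cv2.COLOR_BGR2GRAY).astype(np.float32)
a=np.radians(77);ex=np.array([np.cos(a),np.sin(a)]);ey=np.array([-ex[1],ex[0]]);c=np.array([.5375,-.120])+.00085*ey
def prof(z,xs,ys):
    W=c+xs[None,:,None]/1e3*ex+ys[:,None,None]/1e3*ey
    q=proj("wrist",np.dstack([W,np.full(W.shape[:2],z)]),p3)*1.4
    return cv2.remap(im,q[...,0].astype(np.float32),q[...,1].astype(np.float32),cv2.INTER_LINEAR)
xs=np.arange(-60,60,1.);r=prof(.034,xs,np.arange(-10,11,1.)).mean(0);print([(int(x),int(v)) for x,v in zip(xs,r)])
w=prof(.042,xs,np.array([-17.,18.])-.85).mean(0);print("walls",[(int(x),int(v)) for x,v in zip(xs,w) if abs(x)>40])
```

```text
[(-60, 179), (-59, 179), (-58, 179), (-57, 178), (-56, 178), (-55, 178), (-54, 179), (-53, 179), (-52, 179), (-51, 179), (-50, 179), (-49, 179), (-48, 179), (-47, 179), (-46, 178), (-45, 178), (-44, 179), (-43, 179), (-42, 179), (-41, 178), (-40, 177), (-39, 170), (-38, 149), (-37, 122), (-36, 106), (-35, 106), (-34, 104), (-33, 88), (-32, 62), (-31, 48), (-30, 47), (-29, 48), (-28, 47), (-27, 47), (-26, 46), (-25, 45), (-24, 45), (-23, 44), (-22, 44), (-21, 44), (-20, 43), (-19, 43), (-18, 44), (-17, 43), (-16, 41), (-15, 42), (-14, 42), (-13, 41), (-12, 41), (-11, 41), (-10, 45), (-9, 50), (-8, 54), (-7, 54), (-6, 53), (-5, 53), (-4, 52), (-3, 52), (-2, 53), (-1, 53), (0, 53), (1, 53), (2, 53), (3, 53), (4, 53), (5, 53), (6, 53), (7, 54), (8, 53), (9, 53), (10, 53), (11, 54), (12, 54), (13, 52), (14, 52), (15, 53), (16, 53), (17, 53), (18, 52), (19, 53), (20, 53), (21, 53), (22, 53), (23, 53), (24, 53), (25, 54), (26, 54), (27, 53), (28, 53), (29, 54), (30, 54), (31, 54), (32, 54), (33, 54), (34, 53), (35, 52), (36, 56), (37, 80), (38, 103), (39, 106), (40, 106), (41, 104), (42, 78), (43, 51), (44, 48), (45, 48), (46, 48), (47, 47), (48, 46), (49, 45), (50, 45), (51, 45), (52, 45), (53, 44), (54, 44), (55, 43), (56, 43), (57, 47), (58, 54), (59, 57)]
walls [(-60, 179), (-59, 179), (-58, 180), (-57, 179), (-56, 178), (-55, 178), (-54, 180), (-53, 181), (-52, 181), (-51, 183), (-50, 156), (-49, 123), (-48, 108), (-47, 104), (-46, 105), (-45, 105), (-44, 105), (-43, 105), (-42, 105), (-41, 105), (41, 106), (42, 107), (43, 107), (44, 106), (45, 105), (46, 106), (47, 106), (48, 106), (49, 107), (50, 107), (51, 105), (52, 106), (53, 103), (54, 76), (55, 54), (56, 49), (57, 47), (58, 46), (59, 47)]
```

Run:
```python
from h import *
import pickle
p,o=pickle.load(open("w6.pkl","rb"))
a=np.radians(77);ex=np.array([np.cos(a),np.sin(a),0]);ey=np.array([-ex[1],ex[0],0])
C=o["position"]+Ro.from_quat(o["ee_rot"]).apply([-.0163,0,.0126]);print("C",C)
for q in[(357,253),(438,253),(362,290),(434,290),(362,455),(436,455)]:
    d=plane("wrist",(q[0]/1.4,q[1]/1.4),C[2]+.06,p)-C;print(q,(d@ex*1e3).round(1),(d@ey*1e3).round(1))
t=np.array([.5372,-.1175,C[2]]);y=-ey;h=ex
n=Ro.from_matrix(np.stack([np.cross(y,(h-[0,0,1])/2**.5),y,(h-[0,0,1])/2**.5],1))
moveR(t-n.apply([-.0163,0,.0126]),h-[0,0,1],y)
```

```text
C [ 0.53926088 -0.1200131   0.1544576 ]
(357, 253) 27.0 12.5
(438, 253) 27.9 -11.5
(362, 290) 14.7 10.2
(434, 290) 15.5 -10.2
(362, 455) -31.3 7.4
(436, 455) -30.7 -10.9
shift [ 0.04 -0.06  0.05] turn [-0.15  0.    0.28] shift in new frame [ 0.04 -0.06  0.04]
```

>>> {"op": "carry_out", "data": {
  "commands": [
    [[0.06,-0.06,0.06,-0.15,0,0.28],[0,0,0,0,0,0],[-0.2,0,0.2,0,0,0],[-0.3,0,0.3,0,0,0],[-0.25,0,0.25,0,0,0],[-0.1,0,0.1,0,0,0],[0,0,0,0,0,0],[0,0,0,0,0,0],[0,0,0,0,0,0]]
  ]
}}

```text
clock: 23.33
position: [0.5379, -0.1141, 0.1269]
ee_rot: [0.723, 0.575, 0.3, -0.238]
ft_force: [-1.1, 0.6, -1.9]
grip_width: 0.22
grasp_force: 98.1
```

```bash
cat > fin.py <<'E'
from h import *
import sys
o=get_obs();a=np.radians(77);h=np.array([np.cos(a),np.sin(a),0]);y=np.array([h[1],-h[0],0])
n=Ro.from_matrix(np.stack([np.cross(y,(h-[0,0,1])/2**.5),y,(h-[0,0,1])/2**.5],1))
C=o["position"]+Ro.from_quat(o["ee_rot"]).apply([-.0163,0,.0126]);print("C",C.round(4),"F",o["ft_force"].round(1),o["grip_width"],o["joint_pos"].round(2),o["clock"])
moveR(np.array([.5374,-.1165,float(sys.argv[1])])-n.apply([-.0163,0,.0126]),h-[0,0,1],y)
E
python3 fin.py .105
```

```text
C [ 0.5373 -0.1167  0.1065] F [-1.1  0.6 -1.9] 0.21984497964606775 [-0.02  0.57  0.73  1.77 -1.04  1.53  0.86] 23.3333
shift [-0.02  0.    0.03] turn [ 0.   -0.01 -0.01] shift in new frame [-0.02  0.    0.03]
```

Aligned, so I'll insert slowly.

>>> {"op": "carry_out", "data": {
  "commands": [
    [[-0.05,0,0.05,0,0,0],[-0.08,0,0.08,0,0,0],[-0.08,0,0.08,0,0,0],[-0.08,0,0.08,0,0,0],[-0.08,0,0.08,0,0,0],[-0.08,0,0.08,0,0,0],[-0.05,0,0.05,0,0,0],[0,0,0,0,0,0],[0,0,0,0,0,0]]
  ]
}}

```text
clock: 24.08
position: [0.5375, -0.1138, 0.098]
ee_rot: [0.723, 0.575, 0.299, -0.239]
ft_force: [-0.2, 1.2, -2.0]
grip_width: 0.222
grasp_force: 98.1
```

```bash
python3 fin.py .068
```

```text
C [ 0.5369 -0.1164  0.0776] F [-0.2  1.2 -2. ] 0.22226798541067894 [-0.    0.61  0.71  1.79 -1.06  1.51  0.9 ] 24.0833
shift [-0.17  0.01  0.17] turn [-0.01 -0.01 -0.01] shift in new frame [-0.17  0.01  0.17]
```

>>> {"op": "carry_out", "data": {
  "commands": [
    [[-0.05,0.01,0.05,0,0,0],[-0.05,0,0.05,0,0,0],[-0.04,0,0.04,0,0,0],[-0.02,0,0.02,0,0,0],[0,0,0,0,0,0],[0,0,0,0,0,0]]
  ]
}}

```text
clock: 24.58
position: [0.538, -0.1138, 0.0891]
ee_rot: [0.723, 0.575, 0.3, -0.239]
ft_force: [-0.2, 0.9, -0.8]
grip_width: 0.216
grasp_force: 98.5
```

```bash
python3 fin.py .068
```

```text
C [ 0.5374 -0.1163  0.0687] F [-0.2  0.9 -0.8] 0.2158879827975842 [ 0.    0.63  0.7   1.79 -1.07  1.5   0.92] 24.5833
shift [-0.01  0.    0.01] turn [-0.   -0.01 -0.01] shift in new frame [-0.01  0.    0.01]
```

>>> {"op": "carry_out", "data": {
  "commands": [
    [[-0.02,0,0.02,0,0,0],[-0.01,0,0.01,0,0,0],[0,0,0,0,0,0],[0,0,0,0,0,0]]
  ]
}}

```text
clock: 24.92
position: [0.5382, -0.1137, 0.0891]
ee_rot: [0.723, 0.575, 0.301, -0.239]
ft_force: [-5.0, 0.4, 12.3]
grip_width: 0.224
grasp_force: 99.8
```

>>> {"op": "carry_out", "data": {
  "commands": [
    [[0,0,0,0,0,0],[0,0,0,0,0,0],[0,0,0,0,0,0],[0,0,0,0,0,0],[0,0,0,0,0,0],[0,0,0,0,0,0]]
  ],
  "hand": -0.2
}}

```text
clock: 25.42
position: [0.5379, -0.1139, 0.0873]
ee_rot: [0.723, 0.575, 0.299, -0.239]
ft_force: [-0.2, 0.3, -0.3]
grip_width: 0.605
grasp_force: 0.0
```

>>> {"op": "carry_out", "data": {
  "commands": [
    [[0,0,-0.2,0,0,0],[0,0,-0.4,0,0,0],[0,0,-0.6,0,0,0],[0,0,-0.8,0,0,0],[0,0,-0.9,0,0,0],[0,0,-0.6,0,0,0],[0,0,0,0,0,0],[0,0,0,0,0,0]]
  ]
}}

```text
clock: 26.08
position: [0.5154, -0.2127, 0.1877]
ee_rot: [0.724, 0.574, 0.3, -0.237]
ft_force: [-0.9, -0.1, -1.2]
grip_width: 0.6
grasp_force: 0.0
```

Run:
```python
from h import *
import pickle
o=get_obs();print(o["position"],o["ft_force"],o["grip_width"])
p=view("wrist","w7.png");im=cv2.cvtColor(cv2.imread("pics/w7.png"),cv2.COLOR_BGR2GRAY).astype(np.float32)
a=np.radians(77);ex=np.array([np.cos(a),np.sin(a)]);ey=np.array([-ex[1],ex[0]]);c=np.array([.5372,-.1175])
def prof(z,xs,ys,ax):
    W=c+xs[None,:,None]/1e3*ex+ys[:,None,None]/1e3*ey
    q=proj("wrist",np.dstack([W,np.full(W.shape[:2],z)]),p)
    return cv2.remap(im,q[...,0].astype(np.float32),q[...,1].astype(np.float32),cv2.INTER_LINEAR).mean(ax)
xs=np.arange(-44,45,2.);print("x",list(zip(xs.astype(int).tolist(),prof(.128,xs,np.arange(-6,7,1.),0).astype(int).tolist())))
ys=np.arange(-20,21,1.);print("y",list(zip(ys.astype(int).tolist(),prof(.128,np.arange(-20,10,2.),ys,1).astype(int).tolist())))
```

```text
[ 0.51537502 -0.21274533  0.18767533] [-0.91818625 -0.09127261 -1.16258401] 0.6000702401805993
x [(-44, 76), (-42, 76), (-40, 76), (-38, 78), (-36, 77), (-34, 77), (-32, 77), (-30, 110), (-28, 176), (-26, 186), (-24, 186), (-22, 187), (-20, 186), (-18, 186), (-16, 186), (-14, 187), (-12, 186), (-10, 187), (-8, 187), (-6, 187), (-4, 187), (-2, 187), (0, 187), (2, 187), (4, 187), (6, 187), (8, 187), (10, 187), (12, 187), (14, 187), (16, 180), (18, 104), (20, 147), (22, 146), (24, 146), (26, 146), (28, 145), (30, 155), (32, 168), (34, 168), (36, 167), (38, 152), (40, 149), (42, 149), (44, 149)]
y [(-20, 166), (-19, 166), (-18, 166), (-17, 167), (-16, 163), (-15, 143), (-14, 136), (-13, 136), (-12, 118), (-11, 113), (-10, 143), (-9, 182), (-8, 188), (-7, 188), (-6, 188), (-5, 188), (-4, 187), (-3, 187), (-2, 187), (-1, 186), (0, 186), (1, 187), (2, 186), (3, 187), (4, 186), (5, 186), (6, 186), (7, 185), (8, 164), (9, 115), (10, 99), (11, 124), (12, 135), (13, 138), (14, 156), (15, 166), (16, 166), (17, 166), (18, 166), (19, 166), (20, 166)]
```

The scraper's top face reads 60 × 19 mm, level and centred at 128 mm height, so it is upright on the slot floor. The robot is clear of it.

```bash
python3 -c "from workcell import hand_in;print(hand_in())"
```

```text
the job is handed in; nothing more can be done
None
```

The job is handed in: all five chips are in the pan, and the scraper was set down, picked up again and stood upright on the floor of the rack's middle slot; the clock read about 26 s of the 67 s allowed.

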